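# Latch the gate of a board magazine

## Robot

A 7-joint arm with a two-finger parallel gripper is mounted at the origin on a cart in front of the work surface, level with it; the furniture and walls round the work are solid. World frame = base frame: x ahead of the robot, y to its left, z up, the work surface at z = 0. Lengths are in m, angles in rad, forces in N, time in s.
With the tool pointing down it reaches from about 0.425 to 0.875 m from the base axis. Payload 4.7 kg.
Tool frame: the origin (TCP) lies on the centre line of the jaws, within the pads' length; the fingertips stand 19 mm ahead of it and the grasp point (between the pads) is the TCP; x points along the fingers, z is the direction in which the jaws open and shut, and the axes are right-handed (so a half turn about x gives the same grasp; the last joint's range is limited). The gripper opens to 87 mm and grips with 3 to 60 N. Pads are 19 mm wide; open, the fingers measure 117 mm over their backs; the gripper's body (75 mm by 190 mm) begins 51 mm behind the grasp point.
Start: joints at [1.342, 0.321, -0.07, 1.45, 0.023, 1.371, -0.057], TCP at [0.156, -0.631, 0.242] pointing down, gripper open.
Joint ranges: [-2.86, 2.86], [-0.3, 2.09], [-1.38, 1.24], [0.06, 2.45], [-1.56, 4.7], [0.09, 2.05], [-2.69, 2.69]. Speed limits (rad/s): [2.57, 2.57, 3.14, 3.14, 3.14, 3.14, 3.14].

## Interface

Orientations are given as a rotation vector (axis times angle).
In Python, from bench import get_state, get_image, camera_info, close_job gives the robot as it stands.
- The arm moves only by the tool jog_arm, never from a script. Its argument "targets" is a list of rows, each a list of 7 numbers: the turn, a rotation vector about the tool's x, y, z in degrees, then the shift along the tool's x, y, z in cm, then the finger opening in cm, from 0 to 8.7. In form: [[wx, wy, wz, tx, ty, tz, jaw], ...]. A call has 1 to 10 rows; each row shifts and turns the commanded pose from where the row before left it, along the tool's axes as they then stand; what a row does not reach is not made up. A row lasts 1/8 s, in which the tool goes at most 62.5 mm and 10.7 degrees, less where a joint would pass 70% of its speed; a pose out of reach is approached as far as the arm can. A call is refused whole if a number of a shift passes 6.25 or a number of a turn 10.7, either way. A call with a gripper value outside its range is refused whole. The fingers move at their own pace and stop on an object; "squeeze" is the grip in N (left out, the last holds). Time passes only in rows, so rows that do not move let the fingers close. It gives the time, the measured TCP pose, the force and the opening at its end, in the units of the state.
- get_state(): the state, without advancing time (a new reading comes with each control period).
- get_image(name): name is "scene" or "side" or "wrist"; returns (picture, depth): 384x512x3 uint8, red, green, blue; 384x512 float32, m along the optical axis (not along the pixel's ray), 0 where there is no reading.
- camera_info(name): a dict with "intrinsics" (3x3 intrinsics, pixels), "k1" (the pictures are not rectified: a ray, as slopes to the right and down, at radius r is drawn at 1 + k1 r^2 times it, then the intrinsics apply), "world_from_camera" (4x4, takes a point from camera to world coordinates); the wrist camera has in their place "mount" (4x4, takes a point from camera to tool coordinates, whose origin is the TCP and whose axes are the tool frame's). Camera axes: x right, y up, looking along -z (the intrinsics and any distortion apply to the point x, -y, -z); pixel columns grow to the right and rows downward; lengths in m; the calibration is good to about 2 mm. A picture is of the moment at which its call begins: read the wrist's pose just before it. camera_info takes no time and is no camera call.
- close_job(): hands the job in, once; it reports no verdict.
The state is a dict: "time": time; "joint_positions": joint angles; "qd": joint speeds; "joint_torque": joint torques, N m; "position": TCP position; "tool_rot": TCP orientation; "ft_force": force on the tool from outside, world axes, zero at the start; "torque": the same for the moment, N m; "grip_width": opening from 0.0 (shut) to 1.0 (fully open).
Only numpy, scipy, OpenCV 4.12 (cv2) and the standard library are available. Lean on these libraries where they do the work, as an engineer would, in place of code of your own. Each camera call takes 0.05 s, during which the arm holds its last target.

## Task

Shut the gate of the circuit-board magazine and latch it: raise the latch bar by its ball knob, swing the gate in so that the raised bar passes over the keeper's front cheek and just comes up against the rubber stop pad, then let the bar drop fully into the notch and let go. The keeper sits somewhere along its slots, so feel for the stop: never ram or force the bar against the keeper's cheek or stop, nor drop it onto the cheek, and leave the other things on the bench alone.

Things in the scene. Friction and masses are not known exactly. Their poses are not given: they have to be found in the camera images.
- rack: the board magazine, fixed to the bench: aluminium base (160 x 210 mm) and top plate, black side walls, five green boards inside; body 140 deep (x), 190 wide (y), 120 high. Origin: centre of its underside. Its x points from the open front into the magazine, its y to the latch side (left seen from the front), z up
- gate_hinge (a point): point on the gate's vertical hinge axis at the right front edge, at height 98 mm; in the rack's frame (-110, -105, 98) mm. The gate is a 10 mm thick dark steel frame 196 mm long, top edge at height 114 mm
- gate (a joint): gate angle in rad: 0 = parallel to the magazine's front, positive = swung open towards the robot (counter-clockwise from above); limits -0.14 and 1.0. Light friction: it stays where it is left. Shut in the notch it reads -0.13 to 0.12, as the keeper is set. The gate's frame has its origin on the hinge axis at bench height, y along the gate to its free end, and at 0 the rack's axes
- latch_pivot (a point): pivot of the latch bar on the gate's front face, gate frame (-16, 60, 98) mm; the bar turns about an axis normal to the gate. The bar is flat steel, 8 mm thick and 18 mm high, and reaches from 6 mm behind the pivot to 180 mm beyond it, past the gate's free end
- latch (a joint): latch bar angle in rad: 0 = level, as it lies on the floor of the notch; positive = free end raised (limit 0.22). With nothing beneath it the bar hangs on its rest at -0.05. On top of the keeper's cheek it reads about 0.11, so 0.15 to 0.20 clears it. 1.3 to 2.3 N at the knob lifts it; it falls when let go
- knob (a point): centre of the black ball knob, 22 mm in diameter, on a 9 mm stem on the latch bar: 105 mm along the bar from the pivot, 60 mm above the bar's centre line (gate frame (-16, 165, 158) mm with the bar level). It moves on an arc about the pivot as the bar is raised (up and towards the hinge) and about the hinge as the gate swings. Free space all round for a grasp from above
- keeper_slot (a point): mid-setting of the steel keeper on the left side wall, rack frame (-126, 122, 89) mm: NOT the keeper itself, which is clamped up to 24 mm in front of or behind this point (rack's x) and is not tracked. Front to back, 16 mm wide in y: cheek 8 mm thick, 18 mm high above the notch floor; notch 12 mm wide, its middle at the setting, floor at height 89 mm; then the stop pad
- heat_sink: bystander: small finned aluminium heat sink, 28 x 36 x 18 mm, to the left of the magazine; origin under its centre
- tip_box: bystander: small dark box, 40 x 62 x 18 mm, near the bench's front edge; origin under its centre
- side_cutters: bystander: red-handled side cutters, 42 x 121 x 12 mm, left of the magazine; origin under its centre
- multimeter: bystander: black hand multimeter, 152 x 78 x 43 mm, on the left of the bench; origin under its centre
- bar_end (a point): point on the latch bar's lower edge, 162 mm from the pivot (222 mm from the hinge), where the bar crosses the keeper. The rubber stop pad there closes the notch at the back: 54 mm high in front of a steel back plate that the raised bar cannot pass; it yields 1 mm per 6 N, at most 3 mm. More than 12 N between the bar and cheek, pad or back plate is too much
- kapton_roll: bystander: roll of amber tape lying flat, 64 mm in diameter, 18 mm high, left of the magazine; origin under its centre

How it is judged:
By the outcome, as a careful person would: the job done as asked, in the order asked, and still so for the second after the job is handed in, with the robot touching nothing.
It also fails if it takes over 51 s, if anything falls off the work surface, if the arm or the gripper's body presses on something with over 40 N, if the wrist force passes 120 N, or if a joint passes its speed limit or range.

## Working session

There is one attempt and no reset: what is moved stays moved. The work goes in short steps, Python scripts to look and compute and a tool call to move; the robot and the scene stay as the last step left them, time stands still between calls to the robot, and variables do not carry over. Pictures are saved under pics/ and viewed, and the job is handed in when it is done.

Besides the shell and the picture viewer there is one more tool, called after "Emit:" as name(argument=value, ...) on one line, values as JSON. jog_arm: Moves the arm, as the interface text tells. Its arguments: {"type":"object","properties":{"targets":{"type":"array"},"squeeze":{"type":"number"}},"required":["targets"]}

```bash
ls; mkdir -p pics
python3 - <<'E'
from bench import *
import cv2
s=get_state(); print({k:s[k] for k in ('time','position','tool_rot','ft_force','grip_width')})
for n in ('scene','side'):
    p,d=get_image(n); cv2.imwrite(f'pics/{n}0.png',p[:,:,::-1])
    import numpy as np; np.savez(f'{n}0.npz',p=p,d=d)
    i=camera_info(n); print(n,{k:np.round(v,4).tolist() for k,v in i.items()})
print({k:np.round(v,4).tolist() for k,v in camera_info('wrist').items()})
E
```

```text
pics
{'time': 0.0, 'position': array([ 0.15612556, -0.6304596 ,  0.24047613]), 'tool_rot': array([ 1.02954446,  1.31593259, -1.02781674]), 'ft_force': array([-0.33960872,  0.24180485,  0.17450058]), 'grip_width': 1.0004876041501587}
scene {'intrinsics': [[483.0043, 0.0, 254.8418], [0.0, 483.0043, 188.0784], [0.0, 0.0, 1.0]], 'k1': -0.1056, 'world_from_camera': [[-0.815, 0.3997, -0.4195, 0.077], [-0.5794, -0.5473, 0.604, 0.5167], [0.0119, 0.7353, 0.6776, 0.9476], [0.0, 0.0, 0.0, 1.0]]}
side {'intrinsics': [[470.8699, 0.0, 258.0592], [0.0, 470.8699, 188.2298], [0.0, 0.0, 1.0]], 'k1': -0.0548, 'world_from_camera': [[0.9842, 0.1173, -0.1323, 0.3762], [-0.1766, 0.6154, -0.7682, -1.1683], [-0.0087, 0.7794, 0.6264, 0.9121], [0.0, 0.0, 0.0, 1.0]]}
{'intrinsics': [[279.6917, 0.0, 254.4881], [0.0, 279.6917, 193.3865], [0.0, 0.0, 1.0]], 'k1': -0.0512, 'mount': [[-0.0009, 0.2818, -0.9595, -0.1432], [-0.0003, 0.9595, 0.2818, 0.0772], [1.0, 0.0006, -0.0008, -0.0009], [0.0, 0.0, 0.0, 1.0]]}
```

View pics/scene0.png

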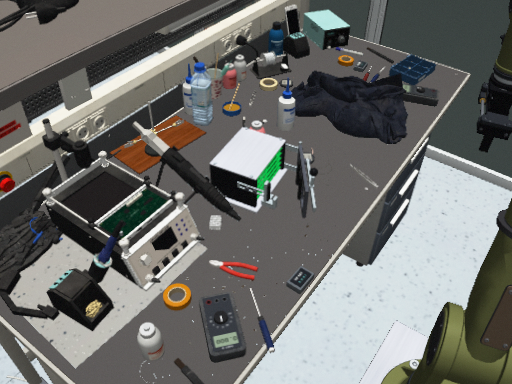

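View pics/side0.png

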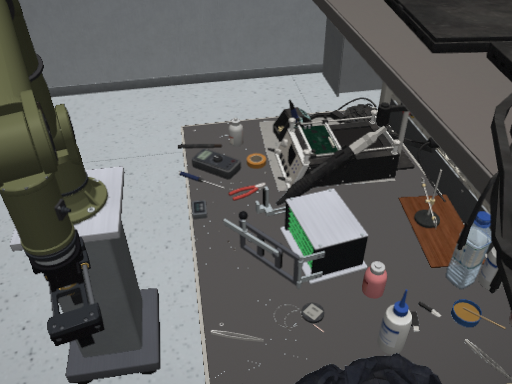

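Run:
```python
import numpy as np,cv2
a=np.load('scene0.npz')['p'][110:235,190:340,::-1]; cv2.imwrite('pics/sc_crop.png',cv2.resize(a,None,fx=5,fy=4.8,interpolation=2))
a=np.load('side0.npz')['p'][175:295,210:370,::-1]; cv2.imwrite('pics/si_crop.png',cv2.resize(a,None,fx=5,fy=5,interpolation=2))
```

```text
(no output)
```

View pics/sc_crop.png

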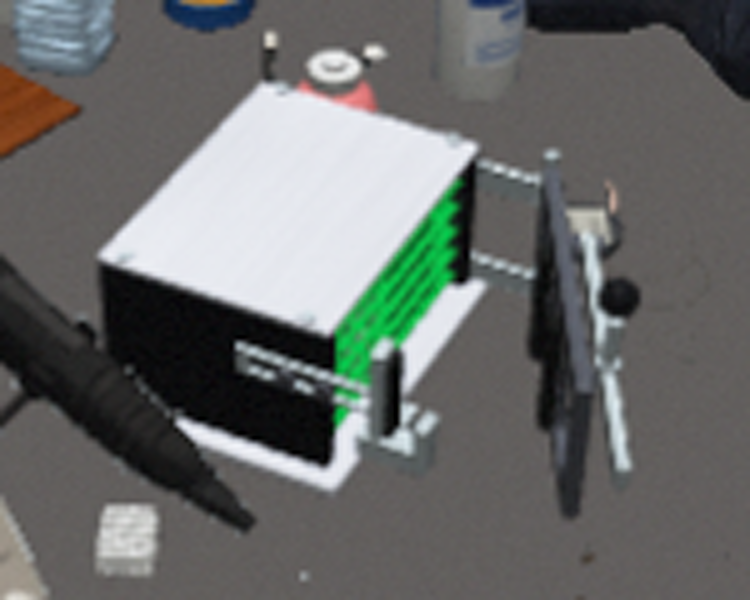

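View pics/si_crop.png

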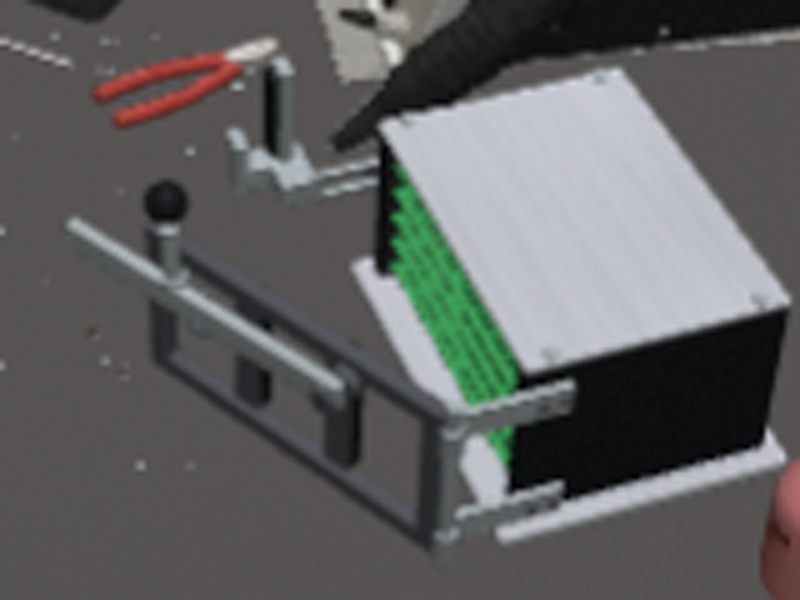

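```bash
cat > h.py <<'E'
import numpy as np,cv2
from bench import *
from scipy.optimize import least_squares
from scipy.spatial.transform import Rotation as R
def ray(n,u,v,T=None):
    i=camera_info(n);K=np.array(i['intrinsics']);k1=i['k1']
    p=cv2.undistortPoints(np.array([[[u,v]]],float),K,np.array([k1,0,0,0.]))[0,0]
    M=np.array(i['world_from_camera']) if T is None else T@np.array(i['mount'])
    return M[:3,3],M[:3,:3]@np.array([p[0],-p[1],-1.])
def plane(n,u,v,z,T=None):
    o,d=ray(n,u,v,T);return o+d*(z-o[2])/d[2]
def deep(n,u,v,D,T=None):
    o,d=ray(n,u,v,T);return o+d*D
def tri(rs):
    A=0;b=0
    for o,d in rs:
        d=d/np.linalg.norm(d);P=np.eye(3)-np.outer(d,d);A=A+P;b=b+P@o
    x=np.linalg.solve(A,b);return x,[float(np.linalg.norm(np.cross(x-o,d/np.linalg.norm(d)))) for o,d in rs]
def proj(n,X,T=None):
    i=camera_info(n);K=np.array(i['intrinsics'])
    M=np.array(i['world_from_camera']) if T is None else T@np.array(i['mount'])
    c=np.linalg.inv(M)@np.append(X,1);p=np.array([c[0],-c[1]])/-c[2];p=p*(1+i['k1']*p@p)
    return K[:2,:2]@p+K[:2,2]
E
python3 - <<'E'
from h import *
sc=lambda x,y:(190+x/5,110+y/4.8); si=lambda x,y:(210+x/5,175+y/5)
np.set_printoptions(precision=4,suppress=True)
pts=dict(FL=((332,335),(380,125)),FR=((475,148),(525,375)),BL=((100,262),(620,70)),BR=((265,85),(790,300)),knob=((620,298),(166,203)),padtop=((385,345),(280,65)),barend=((620,480),(72,222)))
for k,(a,b) in pts.items():
    x,e=tri([ray('scene',*sc(*a)),ray('side',*si(*b))]);print(k,x,np.round(e,4),plane('scene',*sc(*a),.12),plane('side',*si(*b),.12))
ds=np.load('scene0.npz')['d'];dd=np.load('side0.npz')['d']
for n,u,v,D in (('scene',314,172,ds),('side',243,215.6,dd)): print(n,deep(n,u,v,D[int(round(v)),int(round(u))]))
E
```

```text
FL [ 0.6075 -0.2534  0.1153] [0.0001 0.0001] [ 0.6044 -0.249   0.12  ] [ 0.6062 -0.2587  0.12  ]
FR [ 0.6365 -0.4389  0.1139] [0.0021 0.0021] [ 0.6349 -0.4327  0.12  ] [ 0.6324 -0.4456  0.12  ]
BL [ 0.745  -0.2314  0.1139] [0.0004 0.0004] [ 0.7396 -0.2258  0.12  ] [ 0.7426 -0.2383  0.12  ]
BR [ 0.7722 -0.4179  0.1158] [0. 0.] [ 0.7686 -0.4133  0.12  ] [ 0.7701 -0.4219  0.12  ]
knob [ 0.4836 -0.3311  0.1505] [0.0004 0.0004] [ 0.4996 -0.3636  0.12  ] [ 0.4875 -0.2977  0.12  ]
padtop [ 0.5595 -0.2325  0.1474] [0.0015 0.0015] [ 0.5778 -0.2585  0.12  ] [ 0.5646 -0.2     0.12  ]
barend [ 0.4417 -0.2697  0.0894] [0.0002 0.0002] [ 0.4285 -0.2416  0.12  ] [ 0.4394 -0.303   0.12  ]
scene [ 0.4799 -0.3225  0.1589]
side [ 0.4818 -0.3387  0.1573]
```

```bash
cat >> h.py <<'E'
np.set_printoptions(precision=4,suppress=True)
YAW=.156;C=np.array([.690,-.3354,0]);
def rz(a): return R.from_euler('z',a).as_matrix()
HINGE=C+rz(YAW)@np.array([-.110,-.105,0])
def knob(th,ph): return HINGE+rz(YAW+th)@np.array([-.016,.06+.105*np.cos(ph)-.06*np.sin(ph),.098+.105*np.sin(ph)+.06*np.cos(ph)])
def down(a): # tool x down, z along angle a
    z=np.array([np.cos(a),np.sin(a),0]);x=np.array([0,0,-1.]);return np.stack([x,np.cross(z,x),z],1)
def step(p0,R0,p1,R1): # turn, deg, shift cm in R0 axes
    return R.from_matrix(R0.T@R1).as_rotvec(degrees=True),R0.T@(p1-p0)*100
def T():
    s=get_state();M=np.eye(4);M[:3,:3]=R.from_rotvec(s['tool_rot']).as_matrix();M[:3,3]=s['position'];return M
E
python3 - <<'E'
from h import *
t=T();print(t, np.degrees(np.arctan2(t[1,2],t[0,2])))
th=.488;k=knob(th,-.05);print(HINGE,k)
for a in (YAW+th,YAW+th+np.pi): print(step(t[:3,3],t[:3,:3],k+[0,0,.1],down(a)))
print(get_state()['joint_positions'])
E
```

```text
[[-0.0005  0.9707  0.2404  0.1561]
 [ 0.0016  0.2404 -0.9707 -0.6305]
 [-1.     -0.0001 -0.0017  0.2406]
 [ 0.      0.      0.      1.    ]] -76.08896147886117
[ 0.5976 -0.4562  0.    ] [ 0.4841 -0.3316  0.1527]
(array([-112.9874,   -0.0696,   -0.0905]), array([ -1.1797,  39.0234, -21.1347]))
(array([67.0125, -0.0811,  0.0624]), array([ -1.1797,  39.0234, -21.1347]))
[ 1.3421  0.3218 -0.0701  1.4515  0.0226  1.3708 -0.0569]
```

```bash
cat >> h.py <<'E'
def plan(p0,R0,p1,R1,n,jaw):
    w=R.from_matrix(R0.T@R1).as_rotvec();p=p0;Rc=R0;out=[]
    for i in range(n):
        pn=p0+(p1-p0)*(i+1)/n;Rn=R0@R.from_rotvec(w*(i+1)/n).as_matrix()
        a,b=step(p,Rc,pn,Rn);a=np.round(a,1);b=np.round(b,2);out.append(list(map(float,a))+list(map(float,b))+[jaw])
        p=p+Rc@b/100;Rc=Rc@R.from_rotvec(a,degrees=True).as_matrix()
    for o in out: print(o)
    print('end',p,'want',p1)
E
python3 - <<'E'
from h import *
t=T();k=knob(.488,-.05)
plan(t[:3,3],t[:3,:3],k+[0,0,.1],down(YAW+.488),13,5.5)
E
```

```text
[-8.7, -0.0, -0.0, -0.09, 3.0, -1.63, 5.5]
[-8.7, -0.0, -0.0, -0.09, 3.21, -1.15, 5.5]
[-8.7, -0.0, -0.0, -0.09, 3.35, -0.65, 5.5]
[-8.7, -0.0, -0.0, -0.09, 3.42, -0.14, 5.5]
[-8.7, -0.0, -0.0, -0.09, 3.39, 0.38, 5.5]
[-8.6, -0.0, -0.0, -0.09, 3.3, 0.88, 5.5]
[-8.7, -0.0, -0.1, -0.1, 3.12, 1.37, 5.5]
[-8.7, -0.0, 0.0, -0.09, 2.88, 1.83, 5.5]
[-8.7, -0.0, 0.0, -0.1, 2.58, 2.24, 5.5]
[-8.7, -0.0, 0.0, -0.09, 2.2, 2.61, 5.5]
[-8.7, -0.0, -0.0, -0.1, 1.79, 2.91, 5.5]
[-8.7, -0.1, -0.0, -0.1, 1.32, 3.15, 5.5]
[-8.7, 0.0, -0.0, -0.09, 0.84, 3.31, 5.5]
end [ 0.4841 -0.3315  0.2527] want [ 0.4841 -0.3316  0.2527]
```

Emit:
jog_arm(targets=[[-8.7,0,0,-0.09,3.0,-1.63,5.5],[-8.7,0,0,-0.09,3.21,-1.15,5.5],[-8.7,0,0,-0.09,3.35,-0.65,5.5],[-8.7,0,0,-0.09,3.42,-0.14,5.5],[-8.7,0,0,-0.09,3.39,0.38,5.5],[-8.6,0,0,-0.09,3.3,0.88,5.5],[-8.7,0,0,-0.1,3.12,1.37,5.5],[-8.7,0,0,-0.09,2.88,1.83,5.5],[-8.7,0,0,-0.1,2.58,2.24,5.5],[-8.7,0,0,-0.09,2.2,2.61,5.5]])

```text
time: 1.35
position: [0.409, -0.4001, 0.2504]
tool_rot: [-0.152, 1.566, 0.152]
ft_force: [1.2, 0.4, -0.5]
grip_width: 0.635
```

Emit:
jog_arm(targets=[[-8.7,0,0,-0.1,1.79,2.91,5.5],[-8.7,0,0,-0.1,1.32,3.15,5.5],[-8.7,0,0,-0.09,0.84,3.31,5.5],[0,0,0,0,0,0,5.5],[0,0,0,0,0,0,5.5]])

```text
time: 1.98
position: [0.4835, -0.3326, 0.2532]
tool_rot: [-0.503, 1.513, 0.503]
ft_force: [0.4, -0.2, -0.2]
grip_width: 0.626
```

Run:
```python
from h import *
t=T();s=get_state();print(s['time'],t,s['ft_force'],s['grip_width'],s['qd'])
for n in ('wrist','scene','side'):
    p,d=get_image(n);np.savez(n+'1.npz',p=p,d=d,t=t);cv2.imwrite('pics/%s1.png'%n,p[:,:,::-1])
```

```text
1.975 [[-0.0012 -0.5992  0.8006  0.4835]
 [-0.0003  0.8006  0.5992 -0.3326]
 [-1.      0.0005 -0.0011  0.2532]
 [ 0.      0.      0.      1.    ]] [ 0.395  -0.2039 -0.2225] 0.6264685936151867 [ 0.0133 -0.002   0.017   0.0009  0.0025 -0.0006  0.0013]
```

View pics/wrist1.png

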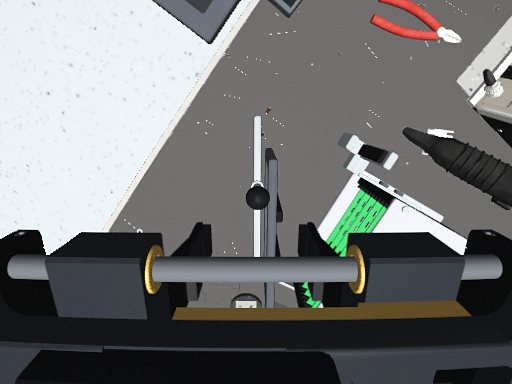

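Run:
```python
from h import *
a=np.load('wrist1.npz');p=a['p'][90:220,230:420,::-1];cv2.imwrite('pics/w1c.png',cv2.resize(p,None,fx=4.2,fy=4.6,interpolation=2))
t=a['t'];print('knob',plane('wrist',258,198,.1527,t),knob(.488,-.05), deep('wrist',258,198,a['d'][198,258]+.009,t))
```

```text
knob [ 0.4848 -0.329   0.1527] [ 0.4841 -0.3316  0.1527] [ 0.4845 -0.3287  0.1542]
```

View pics/w1c.png

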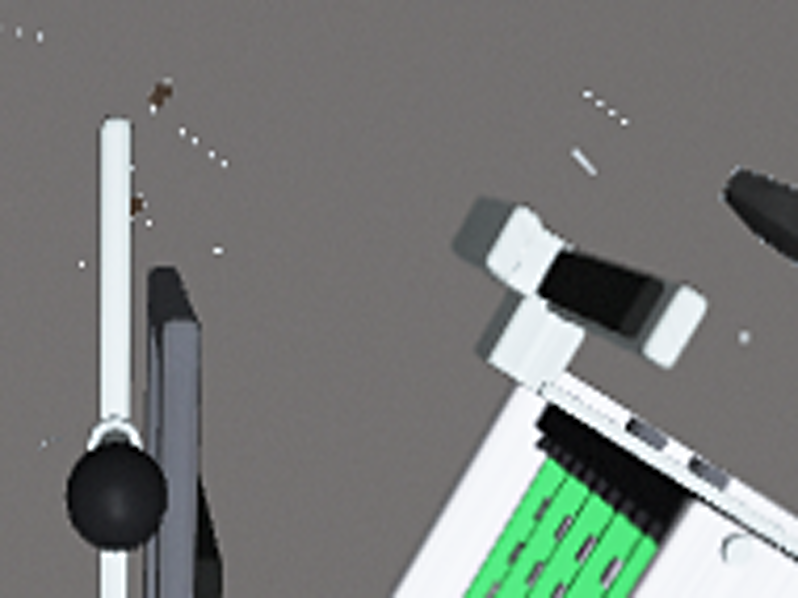

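Run:
```python
from h import *
t=np.load('wrist1.npz')['t'];f=lambda x,y:(230+x/4.2,90+y/4.6)
def rk(X): return rz(YAW).T@(X-C)*1000
print('padfloor',rk(plane('wrist',*f(555,270),.089,t)))
print('cheekfront',rk(plane('wrist',*f(504,237),.107,t)))
print('cheekside corners',rk(plane('wrist',*f(520,207),.107,t)),rk(plane('wrist',*f(489,265),.107,t)))
print('padtop front?',rk(plane('wrist',*f(640,310),.143,t)),'plate back',rk(plane('wrist',*f(690,330),.143,t)))
print('FL top corner',rk(plane('wrist',*f(690,500),.12,t)))
print('bar end',rk(plane('wrist',*f(115,120),.1,t)))
```

```text
padfloor [-117.1516  124.9283   89.    ]
cheekfront [-139.5668  123.8646  107.    ]
cheekside corners [-139.7094  131.3083  107.    ] [-139.4425  116.8399  107.    ]
padtop front? [-117.5214  123.5018  143.    ] plate back [-105.2826  125.488   143.    ]
FL top corner [-70.0617  95.478  120.    ]
bar end [-235.4823  101.2542  100.    ]
```

Run:
```python
from h import *
t=T()
plan(t[:3,3],t[:3,:3],np.array([.4847,-.3295,.153]),t[:3,:3],4,5.5)
```

```text
[0.0, 0.0, 0.0, 2.51, 0.05, 0.09, 5.5]
[0.0, 0.0, 0.0, 2.51, 0.05, 0.09, 5.5]
[0.0, 0.0, 0.0, 2.51, 0.05, 0.09, 5.5]
[0.0, 0.0, 0.0, 2.51, 0.05, 0.09, 5.5]
end [ 0.4848 -0.3295  0.153 ] want [ 0.4847 -0.3295  0.153 ]
```

Emit:
jog_arm(targets=[[0,0,0,2.5,0.05,0.09,5.5],[0,0,0,2.5,0.05,0.09,5.5],[0,0,0,2.5,0.05,0.09,5.5],[0,0,0,2.5,0.05,0.09,5.5],[0,0,0,0,0,0,5.5],[0,0,0,0,0,0,5.5]])

```text
time: 2.88
position: [0.4861, -0.329, 0.1547]
tool_rot: [-0.504, 1.511, 0.502]
ft_force: [-0.2, 0.5, 0.0]
grip_width: 0.632
```

Run:
```python
from h import *
t=T();s=get_state();print(s['time'],t,s['ft_force'])
for n in ('wrist','side'):
    p,d=get_image(n);np.savez(n+'2.npz',p=p,d=d,t=t)
    cv2.imwrite('pics/%s2.png'%n,p[:,:,::-1] if n=='wrist' else cv2.resize(p[160:280,210:370,::-1],None,fx=5,fy=5))
```

```text
2.875 [[ 0.001  -0.5997  0.8003  0.4861]
 [-0.001   0.8003  0.5997 -0.329 ]
 [-1.     -0.0013  0.0002  0.1547]
 [ 0.      0.      0.      1.    ]] [-0.2056  0.5     0.0455]
```

View pics/side2.png

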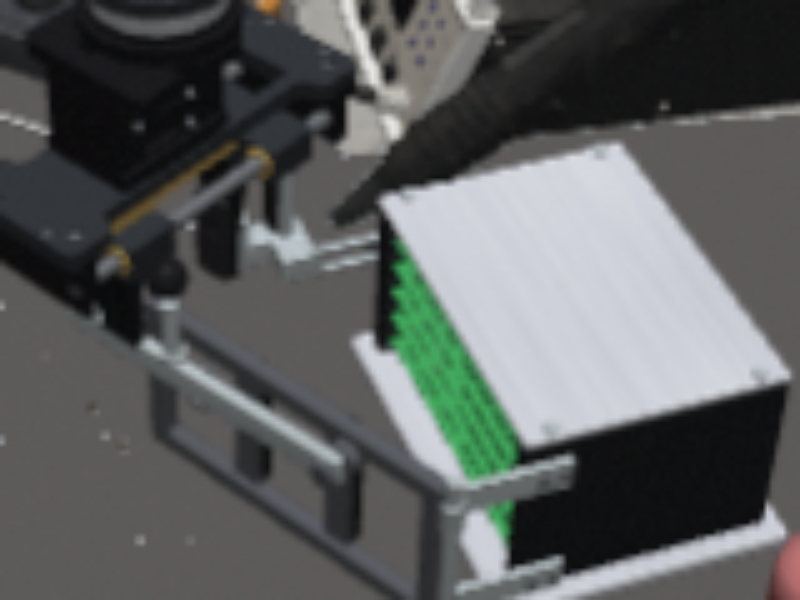

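View pics/wrist2.png

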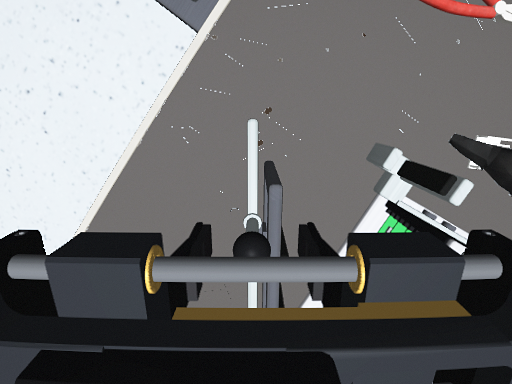

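Run:
```python
from h import *
t=np.load('wrist2.npz')['t'];X=plane('wrist',252,247,.1527,t);print(X,t[:3,:3].T@(X-t[:3,3])*1000,proj('wrist',t[:3,3],t))
```

```text
[ 0.4832 -0.3272  0.1527] [ 1.9689  3.1865 -1.1623] [254.0187 253.6365]
```

Emit:
jog_arm(targets=[[0,0,0,0.2,0.2,-0.1,5.5],[0,0,0,0,0,0,3.0],[0,0,0,0,0,0,2.0],[0,0,0,0,0,0,1.8],[0,0,0,0,0,0,1.8],[0,0,0,0,0,0,1.8],[0,0,0,0,0,0,1.8]], squeeze=15)

```text
time: 3.85
position: [0.4839, -0.3272, 0.1516]
tool_rot: [-0.504, 1.511, 0.504]
ft_force: [-0.4, -0.3, -0.9]
grip_width: 0.236
```

Run:
```python
from h import *
t=T();s=get_state();print(s['time'],t,s['ft_force'],s['torque'],s['grip_width']*87)
```

```text
3.85 [[-0.0001 -0.6006  0.7995  0.4839]
 [-0.      0.7995  0.6006 -0.3272]
 [-1.      0.     -0.0001  0.1516]
 [ 0.      0.      0.      1.    ]] [-0.4299 -0.3156 -0.9426] [-0.0059 -0.147   0.0126] 20.49864807282927
```

Emit:
jog_arm(targets=[[0,0,0,-0.4,-0.21,0,1.8],[0,0,0,-0.39,-0.23,0,1.8],[0,0,0,-0.38,-0.24,0,1.8],[0,0,0,-0.38,-0.26,0,1.8],[0,0,0,-0.36,-0.27,0,1.8],[0,0,0,-0.36,-0.28,0,1.8],[0,0,0,0,0,0,1.8],[0,0,0,0,0,0,1.8]])

```text
time: 4.85
position: [0.4928, -0.339, 0.1743]
tool_rot: [-0.504, 1.511, 0.505]
ft_force: [-0.9, 0.0, -1.4]
grip_width: 0.242
```

Run:
```python
from h import *
t=T();s=get_state();print(s['time'],t,s['ft_force'],s['torque'],s['grip_width']*87)
for n in ('scene','side','wrist'):
    p,d=get_image(n);np.savez(n+'3.npz',p=p,d=d,t=t)
    cv2.imwrite('pics/%s3.png'%n,p[:,:,::-1] if n=='wrist' else cv2.resize(p[160:280,210:370,::-1] if n=='side' else p[110:235,190:340,::-1],None,fx=5,fy=4.8))
```

```text
4.85 [[-0.0002 -0.6007  0.7995  0.4928]
 [ 0.0001  0.7995  0.6007 -0.339 ]
 [-1.      0.0002 -0.0001  0.1743]
 [ 0.      0.      0.      1.    ]] [-0.9221  0.0462 -1.4139] [0.187  0.0529 0.0091] 21.066735370849084
```

View pics/side3.png

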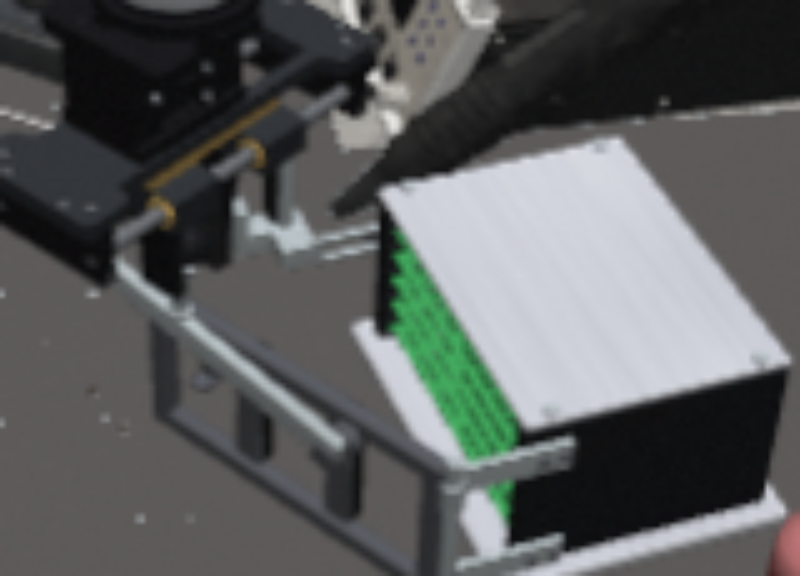

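View pics/wrist3.png

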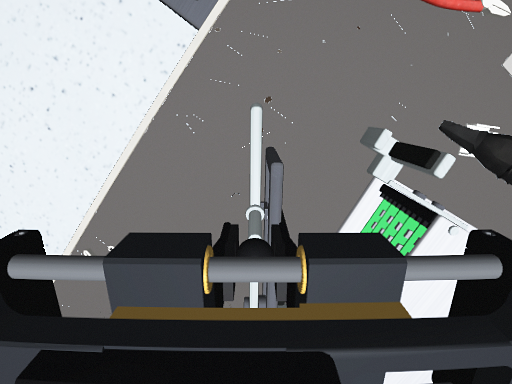

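View pics/scene3.png

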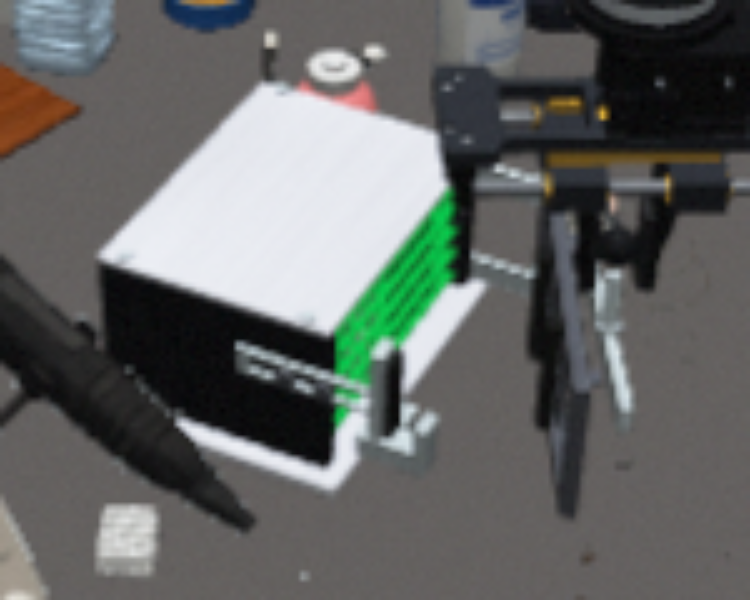

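Run:
```python
from h import *
x,e=tri([ray('scene',190+625/5,110+425/4.8),ray('side',210+120/5,160+262/4.8)]);print(x,e)
x0=np.array([.4417,-.2697,.0894]);print((x-x0)[2]/.18 )
# arc test: TCP now vs. closed pose at theta -0.02
t=T();p=t[:3,3];print(p, knob(.488,.175))
r=p-HINGE;print(np.hypot(*r[:2]),np.hypot(.016,.153))
th=np.arctan2(r[1],r[0])-np.arctan2(.153,-.016)-YAW;print('theta',th)
```

```text
[ 0.4584 -0.2855  0.1129] [0.00793159945364482, 0.007931599453644704]
0.13068436038412268
[ 0.4928 -0.3389  0.1742] [ 0.493  -0.3435  0.1754]
0.15732343462834697 0.1538343264684446
theta 0.46919337951916174
```

Run:
```python
from h import *
H=HINGE
# calibrate gate frame in arm/wrist frame using knob seen: assume hinge shifted by (dx,dy) s.t. knob matches TCP
for tag,ph0 in (('wrist2',-.05),('wrist3',.175)):
  t=np.load(tag+'.npz')['t']
  for ph in (-.05,.10,.125,.15,.175,.2):
    for off in (0,.003):
      X=HINGE+rz(YAW+.488)@np.array([-.016,off+.06+.18*np.cos(ph)-.009*np.sin(ph),.098+.18*np.sin(ph)+.009*np.cos(ph)])
      print(tag,ph,off,proj('wrist',X,t))
```

```text
wrist2 -0.05 0 [249.5763 121.0316]
wrist2 -0.05 0.003 [249.5515 116.5825]
wrist2 0.1 0 [248.7796 125.9415]
wrist2 0.1 0.003 [248.7472 120.8386]
wrist2 0.125 0 [248.6289 127.5831]
wrist2 0.125 0.003 [248.5949 122.3596]
wrist2 0.15 0 [248.4726 129.5035]
wrist2 0.15 0.003 [248.4369 124.156 ]
wrist2 0.175 0 [248.3105 131.7214]
wrist2 0.175 0.003 [248.273  126.2466]
wrist2 0.2 0 [248.1425 134.2565]
wrist2 0.2 0.003 [248.103  128.6513]
wrist3 -0.05 0 [250.8734 103.9267]
wrist3 -0.05 0.003 [250.8607  99.7651]
wrist3 0.1 0 [250.3093 105.9836]
wrist3 0.1 0.003 [250.2925 101.2532]
wrist3 0.125 0 [250.2032 107.0132]
wrist3 0.125 0.003 [250.1855 102.1785]
wrist3 0.15 0 [250.0933 108.2733]
wrist3 0.15 0.003 [250.0748 103.3315]
wrist3 0.175 0 [249.9797 109.7784]
wrist3 0.175 0.003 [249.9601 104.7269]
wrist3 0.2 0 [249.8621 111.5436]
wrist3 0.2 0.003 [249.8415 106.3798]
```

Run:
```python
from h import *
for tag in ('wrist1','wrist2','wrist3'):
  a=np.load(tag+'.npz');t=a['t'];d=a['d'];
  rows={'wrist1':(120,130,140,150,160),'wrist2':(125,140,160,180,200),'wrist3':(112,125,140,160,180,200)}[tag]
  P=[]
  for v in rows:
    seg=d[v,245:265];u=245+int(np.argmin(np.where(seg>0.05,seg,9)))
    # median of near
    m=np.where((seg>0)&(seg<seg[seg>0.05].min()+.006))[0];u=245+int(np.median(m))
    P.append(deep('wrist',u,v,d[v,u],t))
  P=np.array(P);L=np.hypot(*(P[:,:2]-HINGE[:2]).T);print(tag,np.c_[P,L],'slope',np.polyfit(L,P[:,2],1)[0])
```

```text
wrist1 [[ 0.4438 -0.2754  0.0968  0.2375]
 [ 0.4498 -0.2835  0.0985  0.2274]
 [ 0.4558 -0.2915  0.1014  0.2173]
 [ 0.4623 -0.3     0.0996  0.2067]
 [ 0.4686 -0.3085  0.1001  0.1961]] slope -0.07455644818267007
wrist2 [[ 0.4436 -0.2748  0.0985  0.238 ]
 [ 0.4497 -0.2831  0.0993  0.2277]
 [ 0.4581 -0.2943  0.0998  0.2137]
 [ 0.4668 -0.3061  0.1     0.1991]
 [ 0.4759 -0.3182  0.1004  0.1841]] slope -0.03296670195084867
wrist3 [[ 0.4471 -0.2762  0.1376  0.2347]
 [ 0.4519 -0.2826  0.135   0.2267]
 [ 0.4571 -0.2905  0.1353  0.2173]
 [ 0.4653 -0.3014  0.1313  0.2037]
 [ 0.4738 -0.3128  0.1295  0.1895]
 [ 0.4829 -0.3248  0.1278  0.1745]] slope 0.16210236851468868
```

Emit:
jog_arm(targets=[[2.14,0,0,0,0.049,0.583,1.8],[2.14,0,0,0,0.049,0.583,1.8],[2.14,0,0,0,0.049,0.583,1.8],[2.14,0,0,0,0.049,0.583,1.8],[2.14,0,0,0,0.049,0.583,1.8],[2.14,0,0,0,0.049,0.583,1.8]])

```text
time: 5.75
position: [0.5212, -0.3184, 0.1741]
tool_rot: [-0.329, 1.546, 0.328]
ft_force: [-0.4, -1.0, -2.4]
grip_width: 0.234
```

```bash
cat > st.py <<'E'
from h import *
import sys
t=T();s=get_state();p=t[:3,3]
H=HINGE+rz(YAW)@np.array([0,.0013,0]);r=p-H
a=np.arctan2(t[1,2],t[0,2])-YAW
print('t',s['time'],'p',p,'tilt',t[:3,0],'tool theta',a,'r',rz(YAW+a).T@r,'f_tool',t[:3,:3].T@s['ft_force'],'tq',s['torque'],'w',s['grip_width']*87)
if len(sys.argv)>1:
  n=sys.argv[1]
  for c in ('scene','wrist'):
    q,d=get_image(c);np.savez(c+n+'.npz',p=q,d=d,t=t);cv2.imwrite(f'pics/{c}{n}.png',q[:,:,::-1] if c=='wrist' else cv2.resize(q[110:235,190:340,::-1],None,fx=5,fy=4.8))
E
python3 st.py
```

```text
t 5.75 p [ 0.5212 -0.3184  0.1741] tilt [ 0.     -0.0004 -1.    ] tool theta 0.26281654716640446 r [-0.0142  0.1557  0.1741] f_tool [ 2.4382 -0.7947 -0.767 ] tq [-0.0174 -0.0312  0.0254] w 20.33719234104113
```

Emit:
jog_arm(targets=[[2.14,0,0,0,0.049,0.583,1.8],[2.14,0,0,0,0.049,0.583,1.8],[2.14,0,0,0,0.049,0.583,1.8],[2.14,0,0,0,0.049,0.583,1.8],[1.6,0,0,0,0.037,0.436,1.8],[0,0,0,0,0,0,1.8]])

```text
time: 6.5
position: [0.5466, -0.307, 0.1741]
tool_rot: [-0.191, 1.562, 0.19]
ft_force: [-0.4, -1.9, -3.1]
grip_width: 0.235
```

```bash
python3 st.py 4
```

```text
t 6.5 p [ 0.5466 -0.307   0.1741] tilt [ 0.0005 -0.0005 -1.    ] tool theta 0.08707586349363422 r [-0.0138  0.1559  0.1741] f_tool [ 3.1022 -1.7844 -0.8057] tq [-0.2108 -0.2326 -0.0715] w 20.438730055849206
```

View pics/wrist4.png

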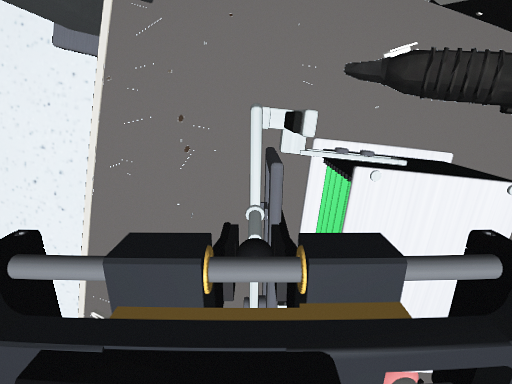

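View pics/scene4.png

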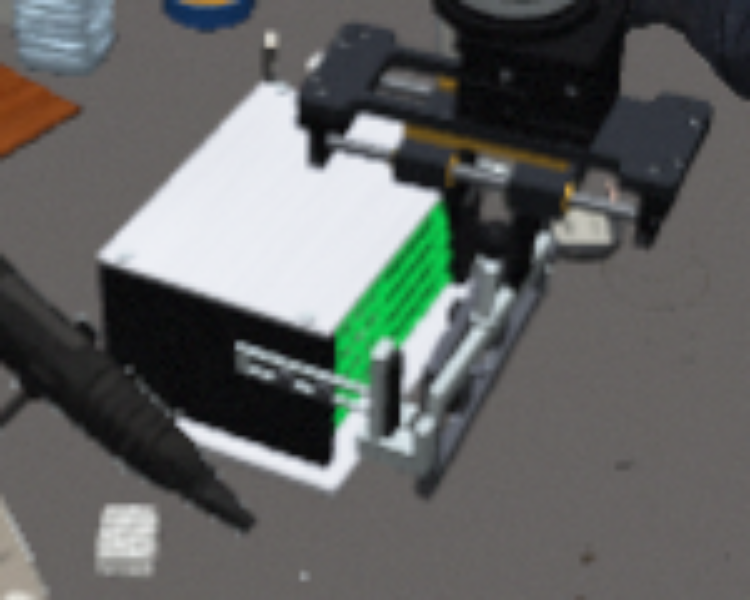

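```bash
cat > bar.py <<'E'
from h import *
import sys
a=np.load('wrist%s.npz'%sys.argv[1]);t=a['t'];d=a['d'];P=[]
for v in range(112,200,8):
    seg=d[v,248:264];m=np.where((seg>0)&(seg<seg[seg>.05].min()+.006))[0];u=248+int(np.median(m))
    P.append(rz(YAW).T@(deep('wrist',u,v,np.median(d[v,u-1:u+2]),t)-C)*1000)
P=np.array(P);print(P)
print('slope z',np.polyfit(P[:,1],P[:,2],1)[0],'slope x (=-theta)',np.polyfit(P[:,1],P[:,0],1)[0],'x at y117',np.polyval(np.polyfit(P[:,1],P[:,0],1),117), 'z top',np.polyval(np.polyfit(P[:,1],P[:,2],1),117))
E
python3 bar.py 4
python3 - <<'E'
from h import *
p=np.load('wrist4.npz')['p'][90:190,230:350,::-1];cv2.imwrite('pics/w4c.png',cv2.resize(p,None,fx=6,fy=6,interpolation=2))
E
```

```text
[[-143.108   127.8301  136.5798]
 [-142.679   122.9867  136.3282]
 [-142.2355  118.02    135.2724]
 [-142.4209  112.8503  133.9644]
 [-141.9596  107.5891  132.6343]
 [-141.5087  102.4283  133.1045]
 [-141.027    96.933   131.8865]
 [-140.53     91.2638  130.5585]
 [-140.0169   85.4112  129.1442]
 [-139.5141   79.6676  128.8329]
 [-138.9823   73.5982  127.7795]]
slope z 0.16765679648162796 slope x (=-theta) -0.07517656418409183 x at y117 -142.42211543661816 z top 134.93836717688882
```

View pics/w4c.png

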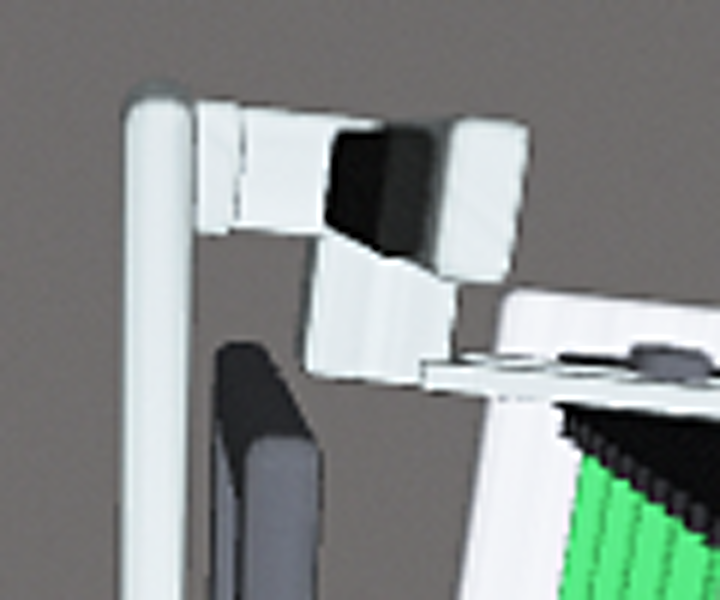

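Emit:
jog_arm(targets=[[1.2,0,0,0,0.03,0.327,1.8],[1.2,0,0,0,0.03,0.327,1.8],[1.2,0,0,0,0.03,0.327,1.8],[0,0,0,0,0,0,1.8],[0,0,0,0,0,0,1.8]])

```text
time: 7.22
position: [0.5556, -0.3041, 0.1742]
tool_rot: [-0.142, 1.566, 0.141]
ft_force: [0.6, -3.6, -6.4]
grip_width: 0.232
```

```bash
python3 st.py 5; python3 bar.py 5
python3 - <<'E'
from h import *
p=np.load('wrist5.npz')['p'][90:190,230:350,::-1];cv2.imwrite('pics/w5c.png',cv2.resize(p,None,fx=6,fy=6,interpolation=2))
E
```

```text
t 7.225 p [ 0.5556 -0.3041  0.1742] tilt [ 0.0001 -0.0006 -1.    ] tool theta 0.023794533986905342 r [-0.0142  0.1559  0.1742] f_tool [ 6.4235 -3.6799 -0.0984] tq [-0.7938 -0.3347  0.0209] w 20.2156888522788
[[-128.8725  129.4536  137.5279]
 [-128.7448  124.5754  135.9005]
 [-129.2529  119.5213  134.1469]
 [-129.1337  114.5276  134.9251]
 [-129.0085  109.3211  134.0475]
 [-128.878   103.9091  132.5907]
 [-128.7447   98.3732  131.3592]
 [-128.6106   92.7962  130.6986]
 [-128.4733   87.0829  129.9877]
 [-128.3296   81.1173  128.8119]
 [-128.1804   74.9308  127.4446]]
slope z 0.17122700673891603 slope x (=-theta) -0.0149390123918537 x at y117 -128.95369857493083 z top 134.8511890203866
```

View pics/w5c.png

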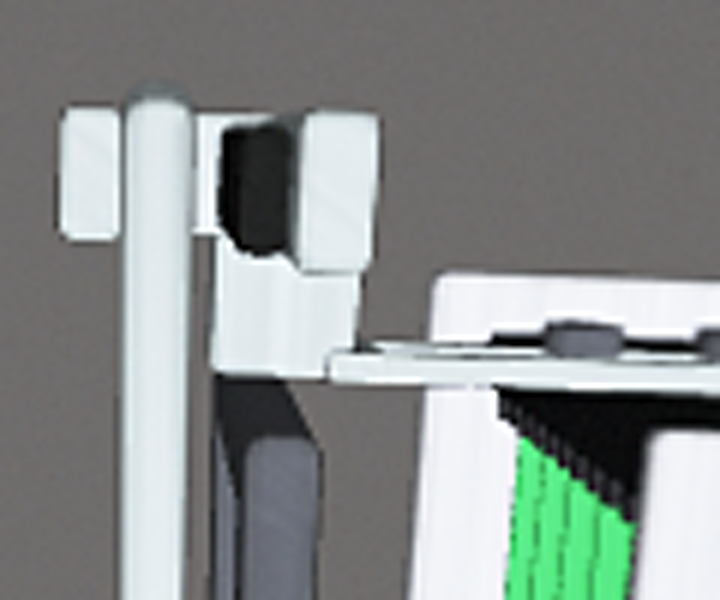

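Emit:
jog_arm(targets=[[0,0,0,0,-0.1,0,1.8],[0,0,0,0,0,0,1.8]])

```text
time: 7.58
position: [0.5557, -0.3044, 0.1744]
tool_rot: [-0.141, 1.566, 0.142]
ft_force: [0.5, -2.4, -4.4]
grip_width: 0.236
```

```bash
python3 st.py
```

```text
t 7.575 p [ 0.5557 -0.3044  0.1744] tilt [-0.0004  0.0004 -1.    ] tool theta 0.024063481222665717 r [-0.0141  0.1556  0.1744] f_tool [ 4.3774 -2.4374  0.1143] tq [-0.4739 -0.176  -0.0528] w 20.56946758001989
```

Emit:
jog_arm(targets=[[0.55,0,0,0,-0.05,0.15,1.8],[0.55,0,0,0,-0.03,0.15,1.8],[0,0,0,0,0,0,1.8],[0,0,0,0,0,0,1.8]])

```text
time: 8.07
position: [0.5587, -0.3039, 0.1745]
tool_rot: [-0.126, 1.568, 0.128]
ft_force: [-3.8, 1.9, -0.0]
grip_width: 0.233
```

```bash
python3 st.py 6; python3 bar.py 6 | tail -1
python3 - <<'E'
from h import *
p=np.load('wrist6.npz')['p'][90:190,230:350,::-1];cv2.imwrite('pics/w6c.png',cv2.resize(p,None,fx=6,fy=6,interpolation=2))
E
```

```text
t 8.075 p [ 0.5587 -0.3039  0.1745] tilt [-0.001   0.0012 -1.    ] tool theta 0.005469200808106117 r [-0.014   0.1553  0.1745] f_tool [ 0.0406  2.44   -3.4202] tq [ 0.5727  0.6958 -0.0007] w 20.273990384365717
slope z 0.26827066936575683 slope x (=-theta) 0.07052839748583711 x at y117 -122.85683382456074 z top 138.31189783529055
```

View pics/w6c.png

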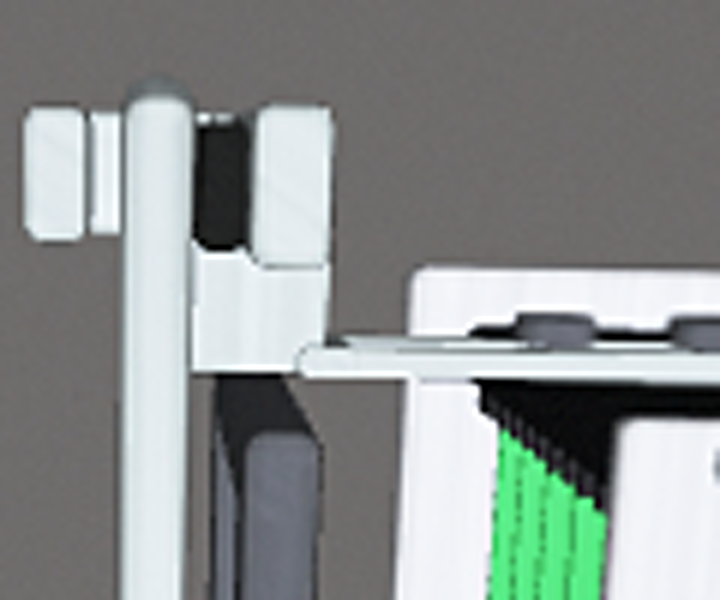

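Emit:
jog_arm(targets=[[0,0,0,0,0.06,0,1.8],[0,0,0,0,0,0,1.8]])

```text
time: 8.43
position: [0.5587, -0.3039, 0.1745]
tool_rot: [-0.126, 1.567, 0.127]
ft_force: [-4.1, 2.3, 1.7]
grip_width: 0.236
```

```bash
python3 st.py
```

```text
t 8.425 p [ 0.5587 -0.3039  0.1745] tilt [-0.0003  0.0003 -1.    ] tool theta 0.004995985839835432 r [-0.014   0.1553  0.1745] f_tool [-1.73    2.9149 -3.6508] tq [0.7167 0.7335 0.0532] w 20.54409597315032
```

Emit:
jog_arm(targets=[[0,0,0,0,0.1,0,1.8],[0,0,0,0,0,0,1.8]])

```text
time: 8.68
position: [0.5587, -0.3039, 0.1745]
tool_rot: [-0.127, 1.567, 0.125]
ft_force: [-3.0, 1.3, 0.6]
grip_width: 0.237
```

```bash
python3 st.py
```

```text
t 8.675 p [ 0.5587 -0.3039  0.1745] tilt [ 0.0005 -0.0009 -1.    ] tool theta 0.0043864925296076 r [-0.0141  0.1553  0.1745] f_tool [-0.6315  1.8074 -2.7243] tq [ 0.2305  0.5925 -0.0436] w 20.604823575476324
```

Emit:
jog_arm(targets=[[0,0,0,0,0.1,0,1.8],[0,0,0,0,0,0,1.8]])

```text
time: 8.93
position: [0.5586, -0.3034, 0.1742]
tool_rot: [-0.127, 1.567, 0.125]
ft_force: [-0.5, -2.6, -1.9]
grip_width: 0.236
```

```bash
python3 st.py 7
```

```text
t 8.925 p [ 0.5586 -0.3034  0.1742] tilt [ 0.0007 -0.0014 -1.    ] tool theta 0.004070354857505704 r [-0.0142  0.1558  0.1742] f_tool [ 1.9248 -2.5166 -0.9175] tq [-0.3565  0.1463  0.0164] w 20.494280695348582
```

Emit:
jog_arm(targets=[[0,0,0,0,-0.05,0,1.8],[0,0,0,0,0,0,1.8]])

```text
time: 9.28
position: [0.5585, -0.3033, 0.1741]
tool_rot: [-0.126, 1.567, 0.126]
ft_force: [-0.6, -2.5, -3.9]
grip_width: 0.236
```

```bash
python3 st.py
```

```text
t 9.275 p [ 0.5585 -0.3033  0.1741] tilt [-0.     -0.0005 -1.    ] tool theta 0.004478119439243117 r [-0.0142  0.1559  0.1741] f_tool [ 3.8765 -2.3956 -1.0161] tq [-0.5479  0.0451  0.0281] w 20.571670510283795
```

Emit:
jog_arm(targets=[[0.18,0,0,0,0.005,0.05,1.8],[0,0,0,0,0,0,1.8]])

```text
time: 9.52
position: [0.5586, -0.3032, 0.1741]
tool_rot: [-0.124, 1.568, 0.123]
ft_force: [-2.1, -4.8, -4.5]
grip_width: 0.238
```

```bash
python3 st.py
```

```text
t 9.525 p [ 0.5586 -0.3032  0.1741] tilt [-0.0008 -0.0006 -1.    ] tool theta 0.0011350710489717586 r [-0.0146  0.1559  0.1741] f_tool [ 4.4797 -4.3696 -2.8389] tq [-0.7415  0.2749 -0.0062] w 20.69995006890531
```

Emit:
jog_arm(targets=[[0,0,0,0,-0.07,0,1.8],[0,0,0,0,0,0,1.8]])

```text
time: 9.78
position: [0.5587, -0.3033, 0.1741]
tool_rot: [-0.123, 1.568, 0.124]
ft_force: [-2.9, -2.7, -4.1]
grip_width: 0.235
```

```bash
python3 st.py 8;python3 - <<'E'
from h import *
p=np.load('wrist8.npz')['p'][90:190,230:350,::-1];cv2.imwrite('pics/w8c.png',cv2.resize(p,None,fx=6,fy=6,interpolation=2))
E
```

```text
t 9.775 p [ 0.5587 -0.3033  0.1741] tilt [-0.0011  0.0003 -1.    ] tool theta 0.0016038266688677694 r [-0.0144  0.1559  0.1741] f_tool [ 4.13   -2.2542 -3.2533] tq [-0.5083  0.5611 -0.0532] w 20.455847799124175
```

View pics/w8c.png

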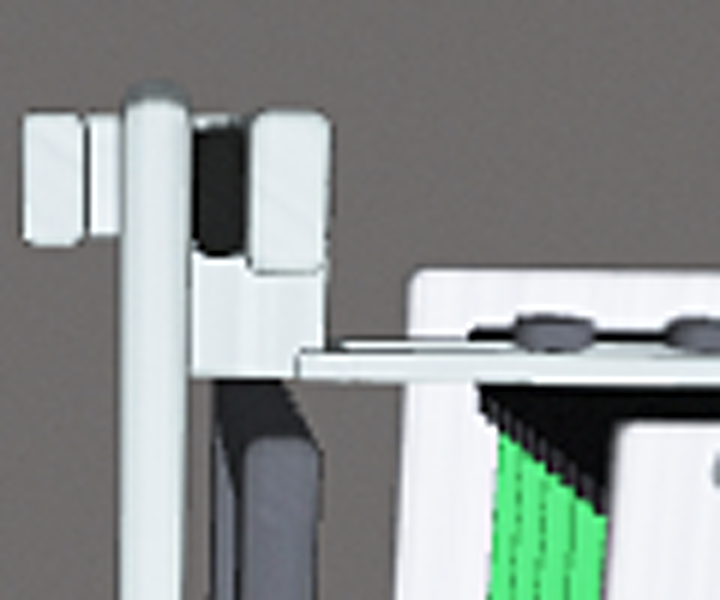

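View pics/scene8.png

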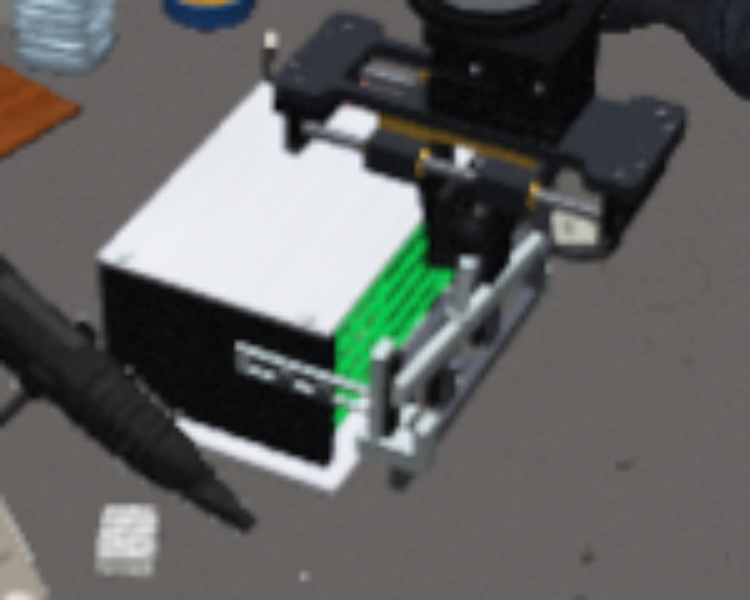

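Emit:
jog_arm(targets=[[0.15,0,0,0,-0.02,0.04,1.8],[0,0,0,0,0,0,1.8]])

```text
time: 10.12
position: [0.5589, -0.3033, 0.1741]
tool_rot: [-0.121, 1.569, 0.122]
ft_force: [-5.3, -1.6, -3.5]
grip_width: 0.233
```

```bash
python3 st.py
```

```text
t 10.125 p [ 0.5589 -0.3033  0.1741] tilt [-0.0017  0.0005 -1.    ] tool theta -0.0010541210835171844 r [-0.0147  0.1558  0.1741] f_tool [ 3.5219 -0.803  -5.4603] tq [-0.4298  0.8746  0.0436] w 20.26312418462475
```

Emit:
jog_arm(targets=[[0,0,0,0,-0.02,-0.09,1.8],[0,0,0,0,0,0,1.8],[0,0,0,0.32,0.25,0,1.8],[0,0,0,0.33,0.24,0,1.8],[0,0,0,0,0,0,1.8]])

```text
time: 10.75
position: [0.5582, -0.2989, 0.1682]
tool_rot: [-0.122, 1.567, 0.122]
ft_force: [-3.7, -1.9, -1.9]
grip_width: 0.237
```

```bash
python3 st.py 9;python3 - <<'E'
from h import *
p=np.load('wrist9.npz')['p'][90:190,230:350,::-1];cv2.imwrite('pics/w9c.png',cv2.resize(p,None,fx=6,fy=6,interpolation=2))
E
```

```text
t 10.75 p [ 0.5582 -0.2989  0.1682] tilt [ 0.0005 -0.0005 -1.    ] tool theta -0.00072038811709077 r [-0.0147  0.1602  0.1682] f_tool [ 1.8956 -1.2678 -3.9502] tq [-0.3756  0.7621  0.0419] w 20.613908734716773
```

View pics/w9c.png

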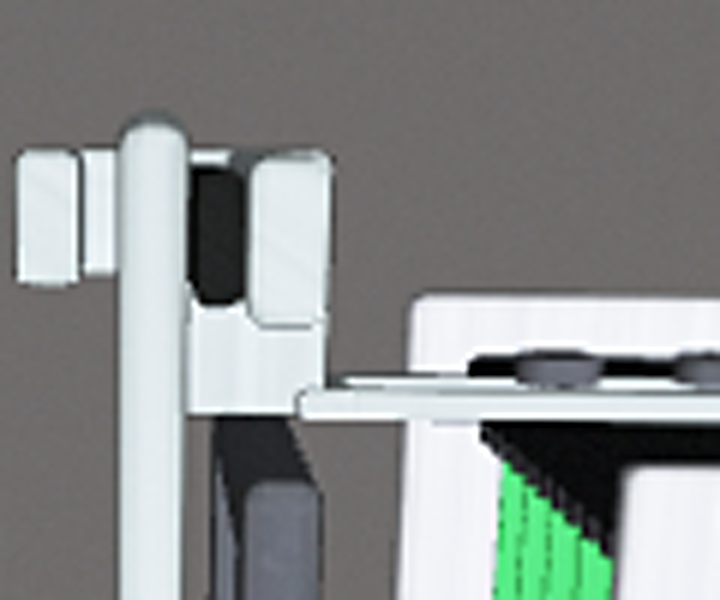

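Emit:
jog_arm(targets=[[0,0,0,0,-0.02,-0.06,1.8],[0,0,0,0,0,0,1.8],[0,0,0,0.34,0.23,0,1.8],[0,0,0,0.34,0.22,0,1.8],[0,0,0,0,0,0,1.8]])

```text
time: 11.48
position: [0.557, -0.2939, 0.1603]
tool_rot: [-0.122, 1.567, 0.123]
ft_force: [-0.7, 0.5, -3.0]
grip_width: 0.239
```

```bash
python3 st.py 10
python3 - <<'E'
from h import *
p=np.load('wrist10.npz')['p'][90:190,230:350,::-1];cv2.imwrite('pics/w10c.png',cv2.resize(p,None,fx=6,fy=6,interpolation=2))
E
```

```text
t 11.475 p [ 0.557  -0.2939  0.1603] tilt [ 0.0002  0.001  -1.    ] tool theta -4.906405415486259e-05 r [-0.0149  0.1654  0.1603] f_tool [ 3.0358  0.6419 -0.5813] tq [0.118  0.1269 0.0379] w 20.779663935331456
```

View pics/w10c.png

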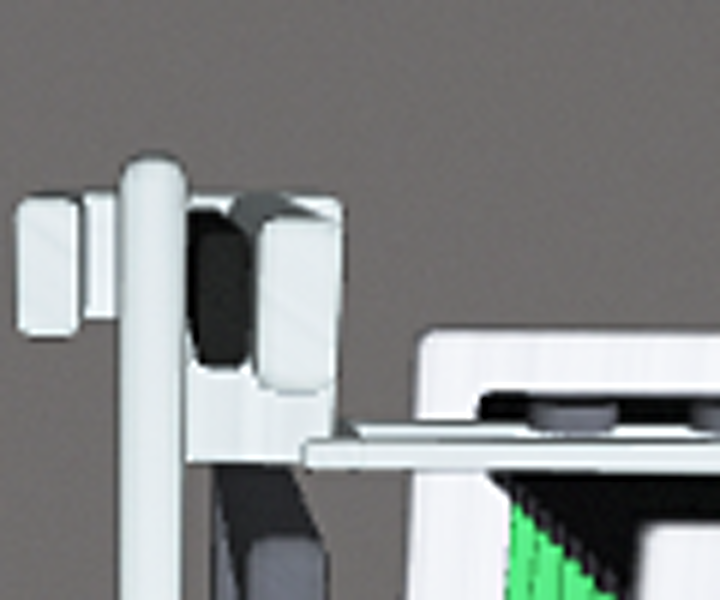

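Emit:
jog_arm(targets=[[0,0,0,0.3,0.19,0,1.8],[0,0,0,0,0,0,1.8],[0,0,0,0,0,0,1.8]])

```text
time: 11.95
position: [0.5567, -0.2926, 0.158]
tool_rot: [-0.122, 1.567, 0.122]
ft_force: [-0.6, 0.7, -2.1]
grip_width: 0.238
```

```bash
python3 st.py
```

```text
t 11.95 p [ 0.5567 -0.2926  0.158 ] tilt [ 0.0004  0.0003 -1.    ] tool theta -0.00062353451401162 r [-0.0151  0.1667  0.158 ] f_tool [ 2.1051  0.7627 -0.4476] tq [ 0.3041 -0.0456  0.0693] w 20.72183566838691
```

Emit:
jog_arm(targets=[[0,0,0,0.1,0.06,0,1.8],[0,0,0,0,0,0,1.8],[0,0,0,0,0,0,3.0],[0,0,0,0,0,0,4.0],[0,0,0,0,0,0,5.0],[0,0,0,0,0,0,5.0],[0,0,0,0,0,0,5.0]])

```text
time: 12.82
position: [0.5563, -0.2925, 0.1571]
tool_rot: [-0.122, 1.567, 0.121]
ft_force: [0.9, -0.1, 0.7]
grip_width: 0.566
```

```bash
python3 st.py 11; python3 bar.py 11|tail -1
```

```text
t 12.825 p [ 0.5563 -0.2925  0.1571] tilt [ 0.0001 -0.0002 -1.    ] tool theta -0.0011155919616489818 r [-0.0156  0.1668  0.1571] f_tool [-0.707  -0.2849  0.8846] tq [-0.0312 -0.117   0.0502] w 49.245781213966914
slope z -0.5024802668923646 slope x (=-theta) 0.037541588666569835 x at y117 -123.74807206629546 z top 106.1863817335919
```

View pics/wrist11.png

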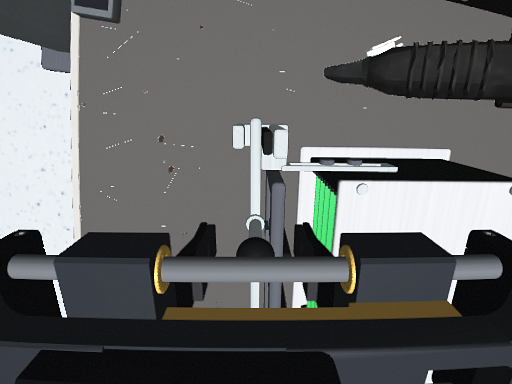

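View pics/scene11.png

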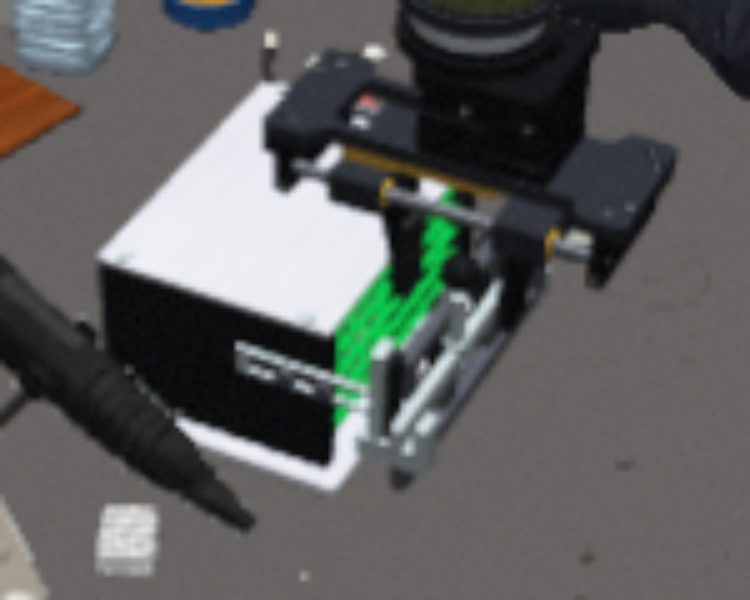

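Released, with the knob clear between the jaws and the bar between the cheek and the pad. Next I back the gripper straight up and check the bar height.

Emit:
jog_arm(targets=[[0,0,0,-2,0,0,5.0],[0,0,0,-3,0,0,5.0],[0,0,0,-4,0,0,5.0],[0,0,0,-4,0,0,5.0],[0,0,0,0,0,0,5.0],[0,0,0,0,0,0,5.0]])

```text
time: 13.68
position: [0.5563, -0.2924, 0.2876]
tool_rot: [-0.122, 1.567, 0.121]
ft_force: [-0.3, 0.2, -0.7]
grip_width: 0.575
```

```bash
python3 st.py 12
python3 - <<'E'
from h import *
a=np.load('wrist12.npz');p=a['p'][90:240,200:350,::-1];cv2.imwrite('pics/w12c.png',cv2.resize(p,None,fx=5,fy=4,interpolation=2))
q,d=get_image('side');cv2.imwrite('pics/s12.png',cv2.resize(q[160:280,210:370,::-1],None,fx=5,fy=5))
E
```

```text
t 13.675 p [ 0.5563 -0.2924  0.2876] tilt [ 0.0004 -0.0006 -1.    ] tool theta -0.0009174018033841491 r [-0.0156  0.167   0.2876] f_tool [ 0.7376  0.26   -0.2478] tq [-0.0502 -0.0964  0.022 ] w 50.048228647785805
```

View pics/w12c.png

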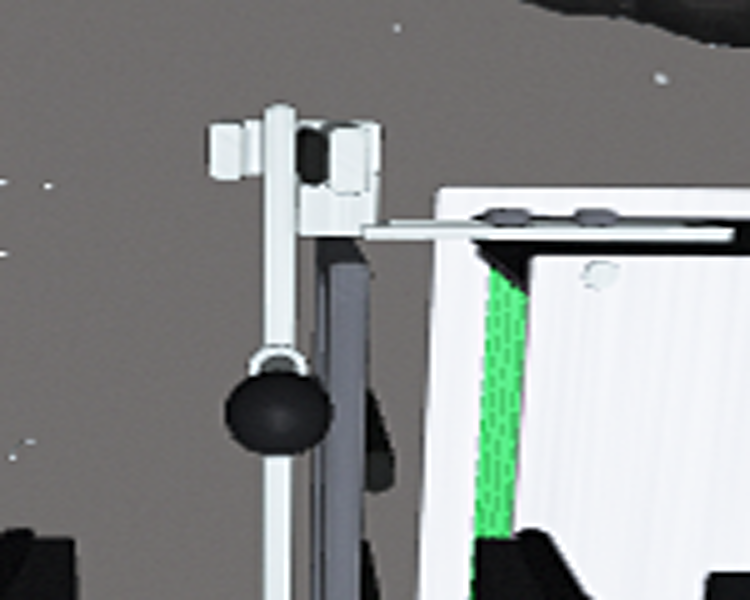

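View pics/s12.png

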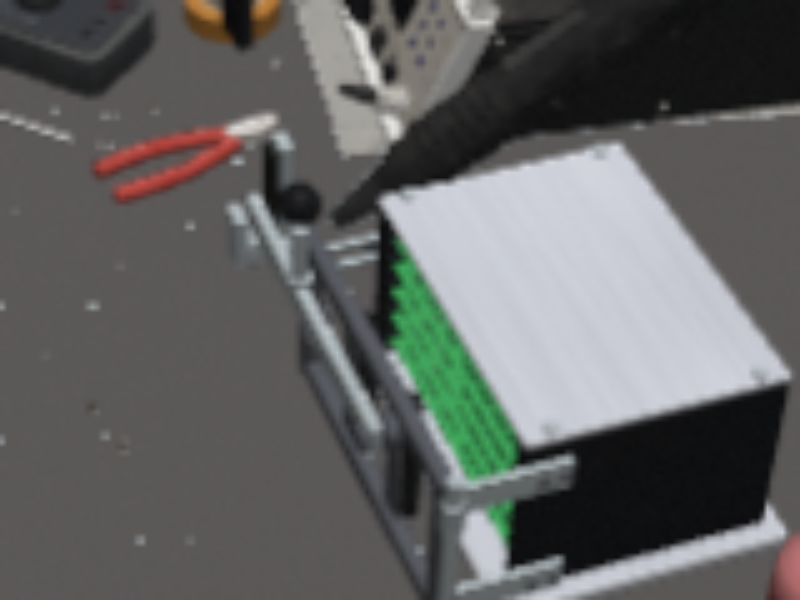

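View pics/scene12.png

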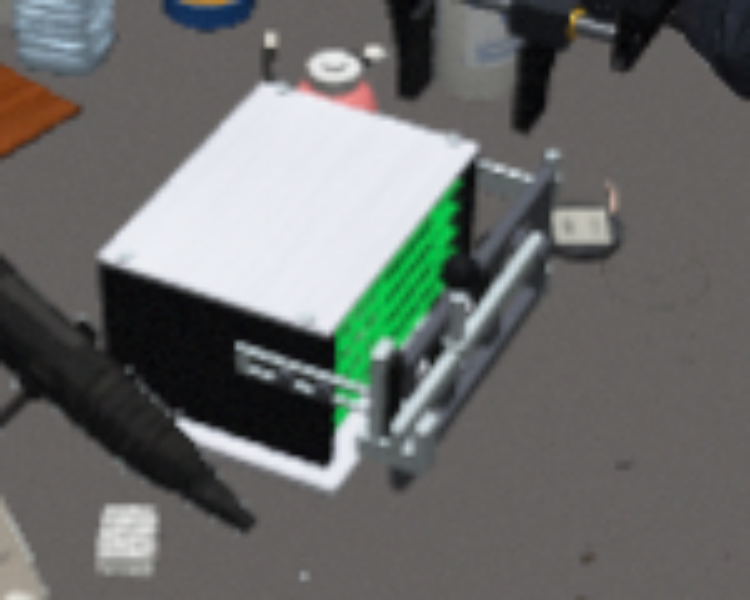

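Run:
```python
from h import *
a=np.load('wrist12.npz');t=a['t'];d=a['d']
P=np.array([rz(YAW).T@(deep('wrist',u,v,np.median(d[v-1:v+2,u-1:u+2]),t)-C)*1000 for v,u in zip(range(120,176,5),[256]*20)])
print(P,np.polyfit(P[:,1],P[:,2],1)[0])
```

```text
[[-123.8791  132.0452  107.5225]
 [-123.8804  126.5781  107.991 ]
 [-123.8792  121.0447  107.8976]
 [-123.8785  115.4714  107.9463]
 [-123.877   109.8341  107.8268]
 [-123.877   104.1828  108.0626]
 [-123.8741   98.4029  107.6569]
 [-123.8743   92.6637  107.9708]
 [-123.8732   86.8317  107.9904]
 [-123.8707   80.8881  107.7078]
 [-123.8704   74.9894  107.9732]
 [-123.8748   69.2821  109.3112]] -0.011311906256816795
```

```bash
python3 -c "
from bench import *
print(close_job(), get_state()['time'])"
```

```text
the job is handed in; nothing more can be done
the job is handed in; nothing more can be done
```

The gate is shut and latched, and the job is handed in at about 14 s of the 51 s allowed. No verdict is reported.

- **Raising and swinging in:** I gripped the ball knob from above and raised the bar to about 0.17 rad. I then swung the gate in along its arc, with the bar about 10 mm clear over the front cheek.
- **Finding the stop:** In small steps I felt for the pad, until the force at the knob was about 5.5 N, or roughly 3 N at the bar.
- **Dropping and letting go:** I eased off, lowered the bar into the notch, let go and backed straight up.

**Last checks:**
- **Bar down:** It lies level, with a slope of about -0.01. Its top edge is at 107–108 mm, where 107 mm is expected on the notch floor.
- **Bar in the notch:** It sits between the cheek and the pad, about 2–3 mm short of the pad.
- **Arm clear:** The gripper is about 13 cm above the knob with the force reading near zero. The last views show the gate standing shut. I saw nothing else on the bench moved, though not every item was in those views.

**Disagreements:** The scene and side cameras put the rack's top about 5 mm low, so I relied on the wrist camera and the force reading for the final approach. My estimate of the hinge position was slightly off, which put up to about 7 N of side load on the knob during the swing. I corrected for that as I went. One estimate of the bar's raised angle from those two cameras was poor, so I used the wrist camera's depth for it.

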